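# Hold a crate rail in the marking jig

## Task

Get a wooden crate rail ready for its mark: first turn the dial on top of the coder until its pointer stands at the raised index mark, then lay the rebated rail flat on the jig's bed with its tall face towards the fence and its end up against the stop. Finish by pushing diagonally into the step of the rail with the fingers, so that it is pressed firmly against the fence and down on the bed at once (about 15 N towards the fence and 8 N down), and end the job still holding that push. Leave the dial set and the bottles and other things standing where they are.

Things in the scene. Friction and masses are not known exactly. Their poses are not given: they have to be found in the camera images.
- jig: (all sizes in this list are in mm) the marking jig, fixed to the counter, at a different place and yaw each time. Origin on the counter; x points from the open loading side (nearer the robot) towards the fence and coder, y along the fence, z up. Rigid. Grey coder box behind the fence: x 95 to 205, y -70 to 70, top at 87 above the counter.
- bed: aluminium bed plate of the jig, fixed, same origin and axes as the jig: x -100 to 50, y -120 to 120, 12 thick, so its top is 12 above the counter. The rail slides on it with a friction coefficient of 0.5 to 0.7, so pressing down takes up part of a push towards the fence.
- fence: dark steel fence along the far edge of the bed, fixed, 20 thick, 220 long (y -110 to 110), 45 high above the bed, with a print window 50 wide in its middle. Origin on the bed's top, in the plane of its working face (jig x = 50, y = 0); its working face looks to -x of the jig; axes as the jig.
- corner (a point): the corner on the bed's top where fence face and stop face meet (jig x = 50, y = 75, z = 12), axes as the jig. The fixed steel stop block runs from here 100 out from the fence along -x, 25 thick towards +y, 30 high; its working face looks to -y.
- dial (a joint): angle of the dial on top of the coder, rad, 0 to 2.2; it grows as the dial turns clockwise seen from above; at 0 the pointer stands 0.65 rad to the left (towards +y) of jig x. It turns with light friction (0.05 N m) and stays where it is left.
- dial_grip (a point): the dial's axis at the middle of its grip bar, 22 above the dial's foot (which is 87 above the counter); x is the direction in which the pointer points, z up. Grip bar 14 wide, 42 long along x (from -23 to +19), from 8 to 34 above the foot, on a round skirt of diameter 52 and 8 high. The pointer nose is on the +x end.
- index: flat disc of diameter 88, 3 high, under the dial, fixed to the coder at a different angle each time; origin on the dial's axis; x points to its single raised index mark (14 x 4, 4 high, centre 37 from the axis).
- rail: the workpiece, a loose beech crate rail, 50 (x) x 130 (y) x 40 (z), 0.09 to 0.18 kg, stepped along its whole length: a rib 25 wide (x 0 to 25) and 40 high, and a ledge 25 wide (x -25 to 0) and 18 high. Origin centre of underside. Its tall face (x = +25) goes to the fence. The rib can be gripped across x; it starts lying flat on the counter with its tall side roughly away from the robot.
- rail_end (a point): lower edge of the rail's tall face at its +y end (rail x = 25, y = 65, z = 0), axes as the rail. With the rail home it lies at the corner.
- slat: bystander: plain beech slat without a rebate, 50 x 130 x 12, lying flat (mm); origin centre of underside
- bottle_a: bystander: corked round amber bottle, diameter 72, height 165 (mm); origin centre of underside
- bottle_b: bystander: open round amber bottle, diameter 72, height 145 (mm); origin centre of underside
- bottle_c: bystander: corked round amber bottle, diameter 72, height 165 (mm); origin centre of underside
- cup: bystander: plastic cup, diameter 72, height 100 (mm); origin centre of underside
- cork: bystander: T-shaped stopper standing on its head, diameter 30, height 36 (mm); origin centre of underside
- bowl: bystander: steel bowl, diameter 100, height 45 (mm); origin centre of underside
Mind the look-alikes: they are no part of the job. Of the things like the rail, leave any that is green or yellow; of the rest the larger one is meant.

How it is judged (in metres and radians):
On the way, in this order (a step that is already met when the one before it is completed fails the run):
1. the dial's pointer stands at the index mark while the rail is still off the jig's bed (angle between the x axis of dial_grip and the x axis of index, either way round below 0.15 rad and not (contact force between rail and bed above 0.1 N)), for 0.3 s.
2. the rail lies flat on the bed (z of rail_end in the frame of corner between -0.003 and 0.003 m and angle between rail's own z axis and vertical below 0.06 rad and contact force between rail and bed above 0.3 N), for 0.1 s.
At the end, for the whole second after the job is handed in: Pointer within 0.15 rad of the mark; rail at rest, flat on the bed (3 mm, 0.06 rad), tall face along the fence (4 mm, 0.05 rad), end within 7 mm of the stop; fingers still pushing it: over 3 N on the fence, 4 N on the bed, 4 N between fingers and rail (angle between the x axis of dial_grip and the x axis of index, either way round below 0.15 rad and z of rail_end in the frame of corner between -0.003 and 0.003 m and angle between rail's own z axis and vertical below 0.06 rad and angle between the x axis of rail and the x axis of fence, either way round below 0.05 rad and x of rail_end in the frame of corner between -0.004 and 0.004 m and y of rail_end in the frame of corner between -0.007 and 0.004 m and contact force between rail and fence above 3 N and contact force between rail and bed above 4 N and contact force between the fingers and rail above 4 N and linear speed of rail below 0.02 m/s); the arm keeps its last pose, push and grip.
It fails at once if one of the bystanders (slat, bottle_a, bottle_b, bottle_c, cup, cork, bowl) is moved by more than 30 mm or tipped over (distance of any of slat, bottle_a, bottle_b, bottle_c, cup, cork, bowl from where it was at the start of the episode above 0.03 m or angle between any of slat, bottle_a, bottle_b, bottle_c, cup, cork, bowl's own z axis and vertical above 0.5 rad).
It also fails if it takes over 70 s, if anything falls off the work surface, if the arm or the gripper's body presses on something with over 40 N, if the wrist force passes 120 N, or if a joint passes its speed limit or range.

## Robot

A 6-joint arm with a two-finger parallel gripper is mounted at the origin on the work surface. World frame = base frame: x ahead of the robot, y to its left, z up, the work surface at z = 0. Lengths are in mm, angles in rad, forces in N, time in s.
With the tool pointing down it reaches from about 275 to 825 mm from the base axis. Payload 4.9 kg.
Tool frame: the origin (TCP) lies at the very end of the fingers, on their centre line; the grasp point (between the pads) lies 19 mm behind it; z points along the fingers, y is the direction in which the jaws open and shut (so a half turn about z gives the same grasp; the last joint's range is limited). The gripper opens to 85 mm and grips with 20 to 120 N. Pads are 22 mm wide; open, the fingers measure 114 mm over their backs; the gripper's body (76 mm by 85 mm) begins 54 mm behind the grasp point. The pads swing forward as they close: fully open they stand 13 mm farther back than shut.
Start: joints at [-1.273, 0.326, -0.193, 1.052, 0, 1.437], TCP at [230.192, -499.53, 231.281] pointing down, gripper open.
Joint ranges: [-2.65, 2.65], [-0.97, 1.79], [-1.3, 1.35], [-1.93, 2.1], [-1.47, 1.37], [-3.14, 3.14]. Speed limits (rad/s): [2.57, 2.57, 3.14, 3.14, 3.14, 3.14].

## Interface

Orientations are given as [roll, pitch, yaw] about the fixed x, y, z axes, in that order (R = Rz(yaw) Ry(pitch) Rx(roll)).
In Python, from bench import bot, solve_ik, imaging gives the robot as it stands. Calls block until the motion is done:
- bot.move_ptp(position, orientation): joint-space move of the TCP to a pose.
- bot.movel(position, rot=None, max_speed=150, threshold=None): straight line of the TCP; rot=None keeps the orientation; max_speed is the mean speed in mm/s. With threshold (N) it stops when the force on the tool has changed by that much, and returns True; else False.
- bot.move_j(angles): joint-space move.
- bot.grip(opening, effort=None): opening from 0.0 (shut) to 1.0 (fully open); effort is the grip in N (None keeps the last); returns when the fingers have stopped.
- bot.dwell(seconds).
- solve_ik(position, orientation): joint angles nearest the present ones, or None.
- bot.get_state(): the state.
- imaging.capture(name): name is "side" or "top" or "wrist"; returns the picture (420x560x3 uint8, blue, green, red); there is no depth.
- imaging.camera_model(name): a dict with "K" (3x3 intrinsics, pixels), "k1" (the pictures are not rectified: a ray, as slopes to the right and down, at radius r is drawn at 1 + k1 r^2 times it, then the intrinsics apply), "position" and "rotation" of the camera in the world. Camera axes: x right, y up, looking along -z (the intrinsics and any distortion apply to the point x, -y, -z); pixel columns grow to the right and rows downward; lengths in mm; the calibration is good to about 2 mm. A picture is of the moment at which its call begins: read the wrist's pose just before it. camera_model takes no time and is no camera call; for the wrist camera it gives the pose at the moment of the call.
A pose or a line that the arm cannot do raises bot.IKError and nothing moves.
- bot.sign_off(): hands the job in, once; it reports no verdict.
The state is a dict: "t": time; "qpos": joint angles; "joint_velocities": joint speeds; "effort": joint torques, N m; "tcp_pos": TCP position; "orientation": TCP orientation; "contact_force": force on the tool from outside, world axes, zero at the start; "wrist_torque": the same for the moment, N m; "opening": opening from 0.0 (shut) to 1.0 (fully open).
Only numpy, scipy, OpenCV 4.12 (cv2) and the standard library are available. Lean on these libraries where they do the work, as an engineer would, in place of code of your own. Each camera call takes 0.05 s, during which the arm holds its last target. There are 200 camera calls.

## Working session

There is one attempt and no reset: what is moved stays moved. The work goes in short steps, each a Python script; the robot and the scene stay as the last script left them, time stands still between calls to the robot, and variables do not carry over. Pictures are saved under pics/ and viewed, about 8 in all and at most 12, crops included, and the job is handed in when it is done.

```bash
ls; mkdir -p pics
python3 - <<'E'
from bench import bot, imaging
import cv2, numpy as np
for n in("top","side"):
    cv2.imwrite(f"pics/{n}0.png",imaging.capture(n)); m=imaging.camera_model(n)
    print(n,m)
s=bot.get_state();print(s['t'],s['tcp_pos'],s['orientation'])
E
```

```text
pics
top {'K': array([[546.63965444,   0.        , 276.36986104],
       [  0.        , 546.63965444, 207.96325136],
       [  0.        ,   0.        ,   1.        ]]), 'k1': 0.07279420812286261, 'position': array([ 298.53013606,  -25.73619886, 1707.81566044]), 'rotation': array([ 0.11093872, -0.00508065, -1.58454068])}
side {'K': array([[434.87873653,   0.        , 284.71057808],
       [  0.        , 434.87873653, 201.48287966],
       [  0.        ,   0.        ,   1.        ]]), 'k1': 0.0055546917200626515, 'position': array([-96.4607098 , 646.97447441, 990.275462  ]), 'rotation': array([ 7.67809400e-01, -1.30710602e-03, -2.46581250e+00])}
0.1 [ 230.03699404 -499.01590949  230.57272864] [-3.14004439e+00 -2.00440225e-04  4.31801448e-01]
```

View pics/top0.png

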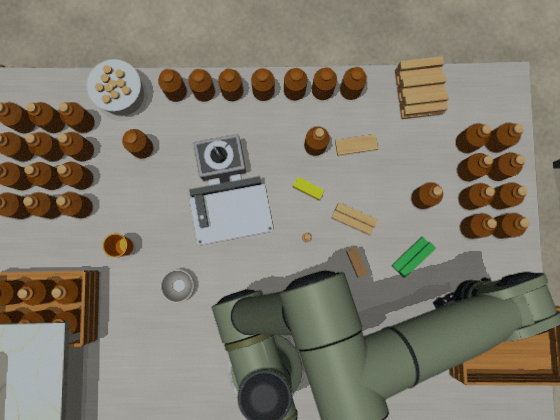

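View pics/side0.png

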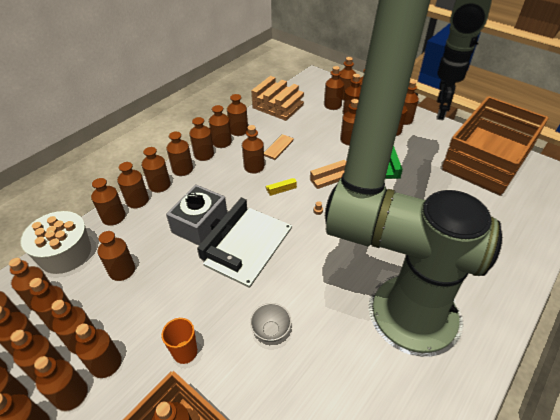

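Top image: the rail candidates are the beech stepped piece (355,218), a small brown one (357,262), a yellow one (308,188) and a green one (414,257). The plain slat is at (357,145). The large beech piece at (355,218) fits, being neither green nor yellow and the larger of the rest. I'll confirm it in an enlarged crop.

```bash
cat > h.py <<'E'
import numpy as np, cv2
from scipy.spatial.transform import Rotation as R
from bench import bot, solve_ik, imaging
def cast(m,uv,z):
    "pixels -> world points on plane height z"
    uv=np.atleast_2d(np.asarray(uv,float)); K=m['K']
    d=np.c_[(uv[:,0]-K[0,2])/K[0,0],(uv[:,1]-K[1,2])/K[1,1]]; s=d.copy()
    for _ in range(20): s=d/(1+m['k1']*(s**2).sum(1))[:,None]
    r=R.from_euler('xyz',m['rotation']).apply(np.c_[s[:,0],-s[:,1],-np.ones(len(s))])
    p=m['position']; return p+r*((z-p[2])/r[:,2])[:,None]
def project(m,P):
    q=R.from_euler('xyz',m['rotation']).inv().apply(np.atleast_2d(P)-m['position'])
    s=np.c_[q[:,0]/-q[:,2],-q[:,1]/-q[:,2]]; s*=(1+m['k1']*(s**2).sum(1))[:,None]
    return s@m['K'][:2,:2].T+m['K'][:2,2]
E
python3 - <<'E'
from h import *
t=cv2.imread('pics/top0.png')
a=cv2.resize(t[180:280,320:440],None,fx=3.3,fy=3.3,interpolation=cv2.INTER_CUBIC)
b=cv2.resize(t[130:250,180:280],(400,480),interpolation=cv2.INTER_CUBIC)
c=np.zeros((480,800,3),np.uint8);c[:a.shape[0],:a.shape[1]]=a;c[:,400:]=b
cv2.imwrite('pics/crop0.png',c)
m=imaging.camera_model('top')
for n,uv,z in [("rail",(355,218),30),("slat",(357,145),12),("cork",(307,238),20),("yellow",(308,188),20),("brown",(357,262),20),("bottle",(317,140),80),("dial",(220,155),109),("bedcorners",(190,195),12),("",(267,184),12),("",(272,233),12),("",(200,244),12)]: print(n,cast(m,uv,z).round())
E
```

```text
rail [[ 451. -279.   30.]]
slat [[ 684. -294.   12.]]
cork [[ 392. -130.   20.]]
yellow [[ 548. -136.   20.]]
brown [[ 316. -282.   20.]]
bottle [[ 686. -163.   80.]]
dial [[637. 129. 109.]]
bedcorners [[532. 232.  12.]]
 [[563.  -9.  12.]]
 [[409. -22.  12.]]
 [[378. 201.  12.]]
```

View pics/crop0.png

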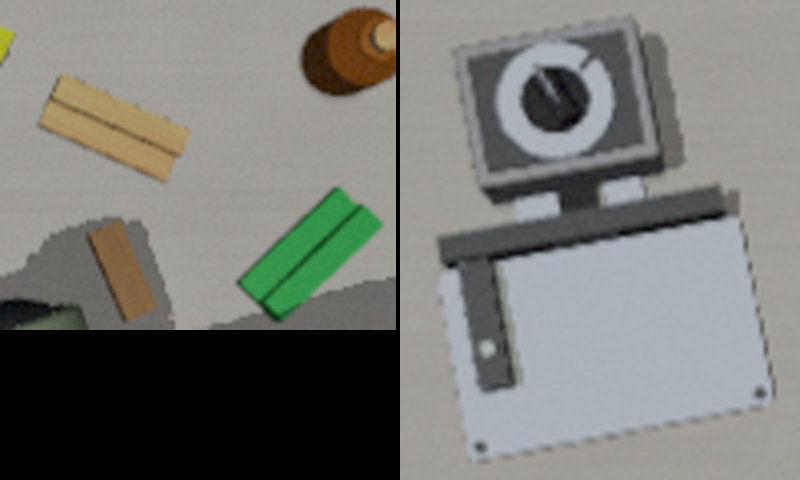

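The crop confirms the large two-step beech piece as the rail, with its tall rib apparently on the upper, far side. The dial pointer is at upper left and the index mark at upper right. Next is a close look over the jig.

Run:
```python
from h import *
import pickle
bot.move_ptp([470,60,420],[np.pi,0,0.45])
bot.dwell(.3)
m=imaging.camera_model('wrist');im=imaging.capture('wrist')
s=bot.get_state();print(s['t'],s['qpos'],s['tcp_pos'],m)
cv2.imwrite('pics/w1.png',im);pickle.dump(m,open('w1.pkl','wb'))
cv2.imwrite('pics/w1b.png',cv2.resize(im,(798,598),interpolation=cv2.INTER_CUBIC))
```

```text
2.725 [-2.95558515e-02  1.26642733e-01  2.44408965e-02  1.46880352e+00
 -3.31052922e-05  2.66258097e+00] [470.03582597  59.72574746 419.89399172] {'K': array([[365.19802651,   0.        , 282.28312348],
       [  0.        , 365.19802651, 205.15504947],
       [  0.        ,   0.        ,   1.        ]]), 'k1': -0.09263027304931355, 'position': array([547.16228617,  96.86443338, 561.5925221 ]), 'rotation': array([-3.34140039e-01,  4.29834340e-04, -1.12092837e+00])}
```

View pics/w1b.png

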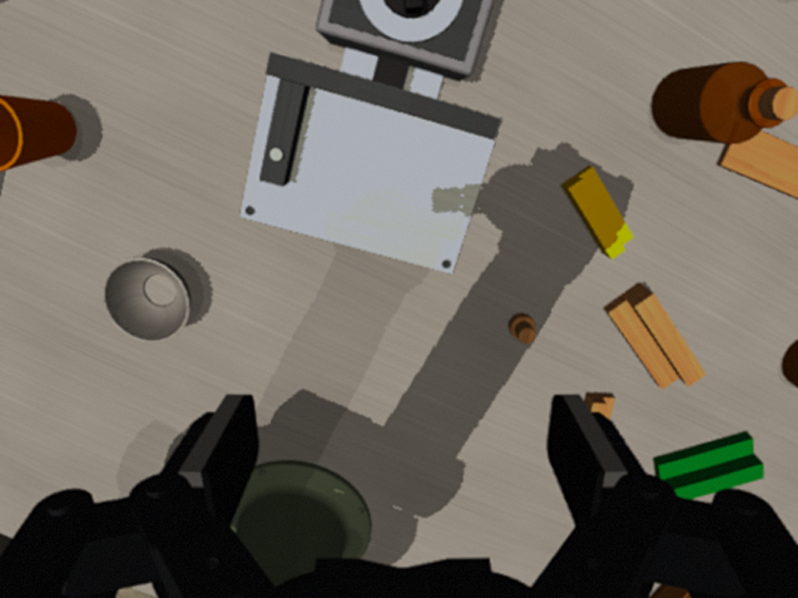

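Wrist view (800 px scale): bed near corners at (241,217) and (453,272), stop on the left at (285,130), dial cut off at the top (410,5). The rail is at (655,335), with the cork at (522,327) and yellow piece at (598,212) as neighbours. Next I get the jig pose and look at the dial from closer.

Run:
```python
from h import *
import pickle
m=pickle.load(open('w1.pkl','rb'))
k=560/798
P=cast(m,np.array([[241,217],[453,272],[250,210],[446,264]])*k,12);print(P.round(1))
y=P[0]-P[1];print(np.linalg.norm(y)); yaw=np.arctan2(-y[0],y[1]);ex=np.array([np.cos(yaw),np.sin(yaw),0])
o=(P[0]+P[1])/2+100*ex;print('jig',o,yaw); d=o+150*ex;d[2]=109;print('dial approx',d)
# offset of optical-axis hit relative to TCP
c=cast(m,[282,205],121)[0]-[470,59.7,0];print('c',c[:2],'in tool frame',R.from_euler('z',-.45).apply([c[0],c[1],0]))
# camera height 142 above TCP: aim so dial (z 121) is at centre, TCP z=250
z=300;
fwd=m['position']-np.array([470,59.7,420]);f=R.from_euler('z',-.45).apply(fwd);print(f)
lk=R.from_euler('xyz',m['rotation']).apply([0,0,-1]);lk=R.from_euler('z',-.45).apply(lk)
off=f+lk*((121-(z+f[2]))/lk[2]);print(off,lk)
w=.45
t=d-R.from_euler('z',w).apply(off);print(t)
print(solve_ik([t[0],t[1],z],[np.pi,0,w]))
bot.move_ptp([t[0],t[1],z],[np.pi,0,w]);bot.dwell(.3)
m=imaging.camera_model('wrist');im=imaging.capture('wrist');pickle.dump(m,open('w2.pkl','wb'))
cv2.imwrite('pics/w2.png',im)
cv2.imwrite('pics/w2b.png',cv2.resize(im[:320],(798,456),interpolation=cv2.INTER_CUBIC))
print(project(m,d),bot.get_state()['t'])
```

```text
[[377.1 207.6  12. ]
 [421.  -26.   12. ]
 [388.4 201.4  12. ]
 [425.8 -14.8  12. ]]
237.744615544575
jig [497.3162918  109.32079963  12.        ] 0.18603508581166184
dial approx [644.72809035 137.06537836 109.        ]
c [-60.62517054 -28.76029006] in tool frame [-67.09949406   0.47273984   0.        ]
[ 8.56458046e+01 -9.83286685e-02  1.41592522e+02]
[-2.56501966e+01  5.41684700e-02 -1.79000000e+02] [-3.27956835e-01  4.49364563e-04 -9.44692602e-01]
[667.84829701 148.173554   288.        ]
[0.11053339 0.56714764 0.35718099 1.36082968 0.         2.80212604]
[[281.84915304 200.65931991]] 4.05
```

View pics/w2b.png

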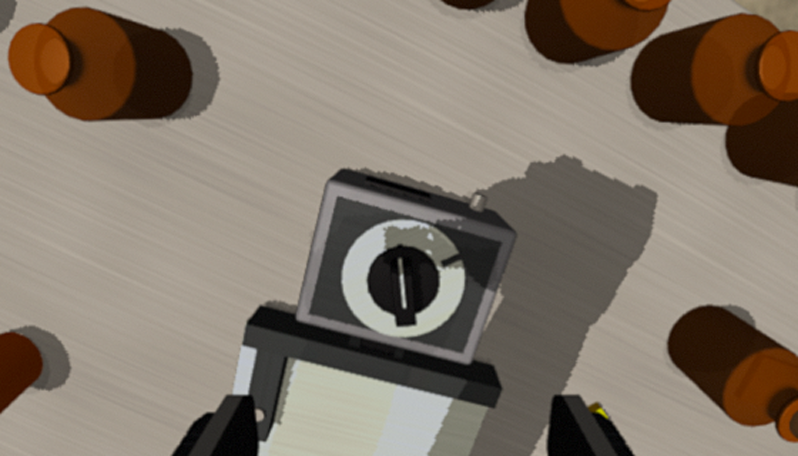

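Dial is centred at (404,282), with its bar along (398,247)–(406,325), nose up. The index mark is at (450,259). The bottle necks are clear of it.

Run:
```python
from h import *
import pickle
m=pickle.load(open('w2.pkl','rb'));k=560/798
disc=cast(m,np.array([[342,278],[466,284],[404,220],[404,337]])*k,90);print('disc',disc.round(1),disc.mean(0))
bx=cast(m,np.array([[327,180],[516,236],[474,362],[297,320]])*k,87);print('box',bx.round(1),bx.mean(0))
y1=bx[0]-bx[1];y2=bx[3]-bx[2];x1=bx[0]-bx[3];x2=bx[1]-bx[2]
print([np.linalg.norm(v) for v in(y1,y2,x1,x2)],[np.arctan2(-v[0],v[1]) for v in(y1,y2)],[np.arctan2(v[1],v[0]) for v in(x1,x2)])
w=cast(m,np.array([[401,258],[404,308]])*k,121);v=w[0]-w[1];print('line',w,np.arctan2(v[1],v[0]))
b=cast(m,np.array([[398,247],[406,325]])*k,121);print(b,b.mean(0))
im=cast(m,np.array([450,259])*k,94)[0];v=im-disc.mean(0);print('idx',np.linalg.norm(v[:2]),np.arctan2(v[1],v[0]))
f=cast(m,np.array([[249,324],[495,405],[258,308],[501,380]])*k,57);print(f);v=f[0]-f[1];print(np.arctan2(-v[0],v[1]))
```

```text
disc [[625.9 175.2  90. ]
 [660.4  93.5  90. ]
 [682.7 153.6  90. ]
 [603.9 115.4  90. ]] [643.25679266 134.44543417  90.        ]
box [[684.3 212.4  87. ]
 [706.4  77.7  87. ]
 [607.2  57.7  87. ]
 [580.5 192.2  87. ]] [644.60040408 134.99190198  87.        ]
[np.float64(136.55604173390938), np.float64(137.12071467429385), np.float64(105.77838829914566), np.float64(101.2128921491455)] [np.float64(0.16218482085688554), np.float64(0.19562325250159396)] [np.float64(0.19236566202126115), np.float64(0.19855200790793456)]
line [[665.1255861  147.3525709  121.        ]
 [635.12937784 130.68348038 121.        ]] 0.5072139079692644
[[670.82633806 152.22229816 121.        ]
 [624.75003035 124.16518295 121.        ]] [647.78818421 138.19374056 121.        ]
idx 36.28734441948727 -0.6255438472947883
[[546.30823644 226.77657193  57.        ]
 [567.34301231  11.04099164  57.        ]
 [562.56399457 224.98277572  57.        ]
 [590.61737368  18.37893822  57.        ]]
0.09719535379743875
```

Run:
```python
from h import *
import pickle
pi=np.pi
x,y=644,135
bot.grip(.6,30)
bot.move_ptp([x,y,200],[pi,0,.51-pi])
print(bot.get_state()['qpos'])
print(bot.movel([x,y,99],max_speed=100,threshold=8))
bot.grip(0,30); s=bot.get_state();print(s['opening'],s['contact_force'],s['wrist_torque'],s['tcp_pos'])
for w in np.linspace(.51,-.63,5)[1:]:
    bot.move_ptp([x,y,99],[pi,0,w-pi])
s=bot.get_state();print(s['opening'],s['contact_force'],s['wrist_torque'],s['qpos'],s['orientation'],s['t'])
bot.grip(.6)
bot.movel([x,y,200])
m2=pickle.load(open('w2.pkl','rb'))
bot.move_ptp([667.8,148.2,300],[pi,0,.45]);bot.dwell(.2)
m=imaging.camera_model('wrist');im=imaging.capture('wrist');pickle.dump(m,open('w3.pkl','wb'))
cv2.imwrite('pics/w3.png',im)
# now over the rail
off=np.array([-25.65+ (-0.328/0.945)*90,0,0]);d=np.array([451,-279,0])
w=1.16;t=d-R.from_euler('z',w).apply(off)
bot.move_ptp([t[0],t[1],300],[pi,0,w]);bot.dwell(.2)
m=imaging.camera_model('wrist');im2=imaging.capture('wrist');pickle.dump(m,open('w4.pkl','wb'))
cv2.imwrite('pics/w4.png',im2);print(project(m,[451,-279,30]),bot.get_state()['t'])
a=cv2.resize(im[90:270,170:400],None,fx=1.7,fy=1.7,interpolation=cv2.INTER_CUBIC);b=cv2.resize(im2[60:330,150:420],(400,400),interpolation=cv2.INTER_CUBIC)
c=np.zeros((400,800,3),np.uint8);c[:a.shape[0],:a.shape[1]]=a;c[:,400:]=b;cv2.imwrite('pics/c34.png',c)
```

```text
[ 9.45742721e-02  5.48084446e-01  7.36207477e-02  1.09615920e+00
 -3.28767687e-05 -4.15288349e-01]
False
0.1549156408473444 [-1.82654597  3.29177527  4.50454967] [ 0.58465733  0.42377084 -0.01885788] [644.06881577 135.8844823   99.72646023]
0.15548745462796482 [-3.31540508 -0.47040748  6.23039368] [-0.23434746  0.61516322 -0.05789867] [ 0.09400406  0.62625659 -0.05904205  0.88568941 -0.00197913  0.72173317] [-3.13998032e+00  1.16366457e-03  2.51386467e+00] 10.2667
[[281.57673698 205.37260447]] 15.4
```

View pics/c34.png

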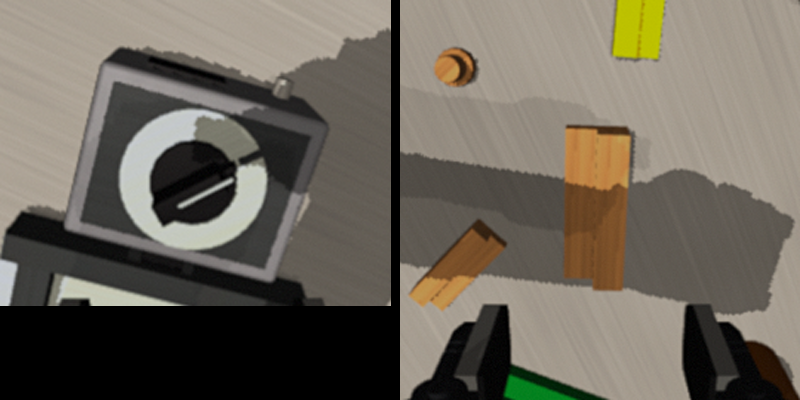

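Left crop: the pointer (160,210)→(235,168) is near the mark (248,158). I'll check that numerically. Right crop: the rail's rib is the right half (far side), top corners about (598,136),(631,134),(622,290),(593,290). The ledge is on the left.

Run:
```python
from h import *
import pickle
im=cv2.imread('pics/w3.png');m=pickle.load(open('w3.pkl','rb'))
C=lambda pts:np.array(pts,float)/1.7+[170,90]
an=lambda v:np.arctan2(v[1],v[0])
ln=cast(m,C([[180,206],[232,180]]),121);print('line',an(ln[1]-ln[0]))
b=cast(m,C([[157,207],[168,224],[238,177],[229,160]]),121);print('bar',b.round(1),an(b[3]-b[0]),an(b[2]-b[1]))
disc=cast(m,C([[119,178],[267,185],[195,108],[190,250]]),90).mean(0);k=cast(m,C([249,158]),94)[0];print('disc',disc,'mark',an(k-disc),np.linalg.norm((k-disc)[:2]))
g=cv2.resize(im[125:225,220:350],(780,600),interpolation=cv2.INTER_CUBIC);cv2.imwrite('pics/d3.png',g)
m=pickle.load(open('w4.pkl','rb'));D=lambda p:np.array(p,float)/400*270+[150-400*270/400,60]
r=cast(m,D([[598,136],[631,134],[622,290],[593,290]]),40);print('rib',r.round(1),r.mean(0),[np.linalg.norm(v) for v in(r[0]-r[3],r[1]-r[2],r[1]-r[0],r[2]-r[3])],an(r[0]-r[3]),an(r[1]-r[2]))
l=cast(m,D([[566,131],[565,277]]),18);print('ledge',l.round(1),an(l[0]-l[1]))
```

```text
line -0.6320797085874024
bar [[630.5 151.  121. ]
 [624.1 141.3 121. ]
 [665.3 118.8 121. ]
 [671.7 127.6 121. ]] -0.518113867333681 -0.4986888706158133
disc [643.36896272 135.29746953  90.        ] mark -0.6715019766695398 36.22311629164061
rib [[ 479.6 -219.    40. ]
 [ 502.9 -227.4   40. ]
 [ 446.9 -344.7   40. ]
 [ 424.9 -335.1   40. ]] [ 463.57371904 -281.54585859   40.        ] [np.float64(128.33751319365567), np.float64(129.9095188770719), np.float64(24.75373066127152), np.float64(23.98406443705646)] 1.1307504944111455 1.1255670266738225
ledge [[ 456.4 -209.2   18. ]
 [ 403.1 -324.3   18. ]] 1.1369570532726632
```

View pics/d3.png

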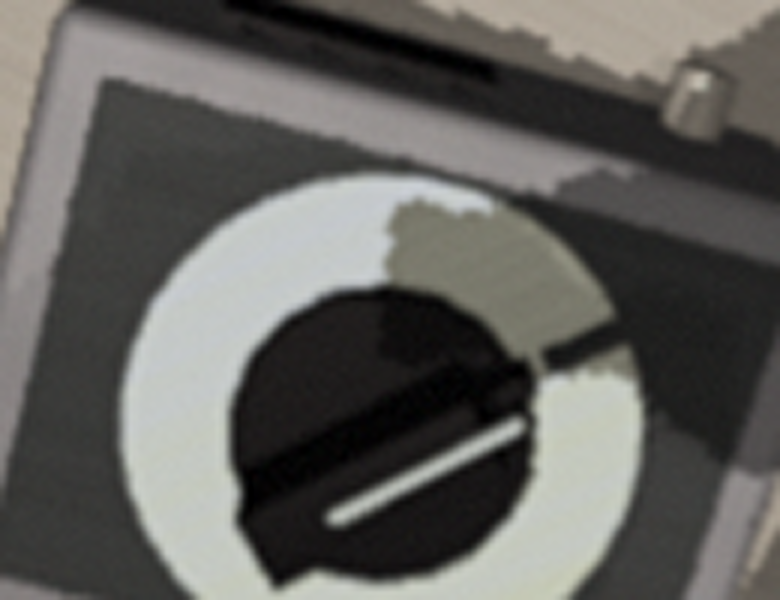

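The dial is at −0.63 against a mark of about −0.63 to −0.67, so it is set. Now I pick up the rail.

```bash
cat >> h.py <<'E'
pi=np.pi
JY=.185
def J(x,y,z):
    "jig -> world"
    o=np.array([643.6,135.2,0])-R.from_euler('z',JY).apply([150,0,0])
    return o+R.from_euler('z',JY).apply([x,y,z])
def st(): 
    s=bot.get_state(); f=R.from_euler('z',-JY).apply(s['contact_force']); o=R.from_euler('z',-JY).apply(s['tcp_pos']-J(0,0,0))
    print('t',round(s['t'],2),'jig',o.round(1),'F',f.round(1),'open',round(s['opening'],3)); return o,f
E
python3 - <<'E'
from h import *
import pickle
m=pickle.load(open('w1.pkl','rb'));k=560/798
q=cast(m,np.array([[307,88],[287,184]])*k,42);print('stop top edge in jig',R.from_euler('z',-JY).apply(q-J(0,0,0)).round(1))
print('home',J(0,0,0))
x,y,w=463.6,-281.5,1.13
bot.grip(.6,40)
bot.move_ptp([x,y,120],[pi,0,w])
print(bot.movel([x,y,21.5],max_speed=90,threshold=8)); st()
bot.grip(0,40); st()
bot.movel([x,y,130],max_speed=120);st()
bot.move_ptp(J(3,-5,130),[pi,0,JY+pi/2]);bot.dwell(.2);st()
m=imaging.camera_model('wrist');im=imaging.capture('wrist');pickle.dump(m,open('w5.pkl','wb'))
cv2.imwrite('pics/w5.png',im)
E
```

```text
stop top edge in jig [[ 47.7  73.5  42. ]
 [-46.   73.4  42. ]]
home [496.15956241 107.60801997   0.        ]
False
t 17.63 jig [-103.2 -376.9   22.1] F [ 0.5 -0.3 -1. ] open 0.6
t 17.98 jig [-103.2 -376.9   22.2] F [-0.2  0.1  5. ] open 0.282
t 19.04 jig [-104.  -376.   129.2] F [-0.1 -0.2 -0.7] open 0.282
t 20.68 jig [  3.2  -6.  130. ] F [ 0.7 -0.1 -1.1] open 0.282
```

View pics/w5.png

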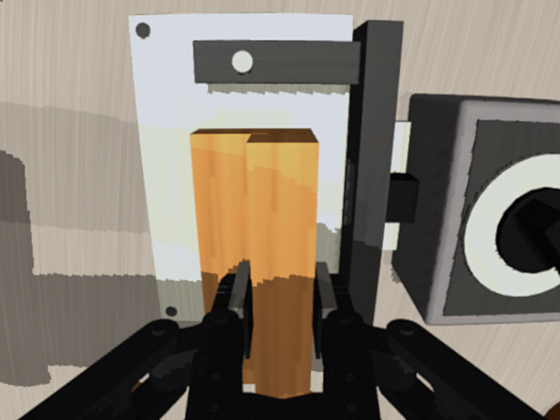

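The rail is held squarely over the bed: its end at (193–318,130) is parallel to the stop (195–358,83), and its rib faces the fence. I'll work out where the end is, lower it, and slide it to the stop.

Run:
```python
from h import *
import pickle
m=pickle.load(open('w5.pkl','rb'))
tj=lambda p:R.from_euler('z',-JY).apply(p-J(0,0,0)).round(1)
e=tj(cast(m,[[248,140],[318,140]],148));print('end',e)
st_=tj(cast(m,[[210,83],[357,83]],42));fe=tj(cast(m,[[353,90],[344,290]],12));print('stop top',st_,'fence foot?',fe)
end=e[:,1].mean(); stop=74
y0=-6+(stop-10-end)   # TCP y for 10 mm gap
x0=3.2
print('y0',y0)
if abs(y0)<30:
    bot.move_ptp(J(x0,y0,60),[pi,0,JY+pi/2]);
    print(bot.movel(J(x0,y0,31),max_speed=35,threshold=4));st();bot.dwell(.2);st()
```

```text
end [[ -7.4  59.4 148. ]
 [ 16.3  59.3 148. ]]
stop top [[-39.5  77.5  42. ]
 [ 49.4  77.4  42. ]] fence foot? [[ 52.7  72.5  12. ]
 [ 54.9 -85.3  12. ]]
y0 -1.3499999999999943
True
t 21.82 jig [ 2.9 -1.3 34. ] F [0.2 0.6 2.9] open 0.281
t 22.02 jig [ 2.9 -1.3 34. ] F [ 0.3 -0.3  3.2] open 0.281
```

Run:
```python
from h import *
print(bot.movel(J(2.9,20,34),max_speed=30,threshold=7));o,f=st()
bot.movel(J(2.9,o[1]-.5,34),max_speed=30);st()
bot.grip(.48);o,f=st()
bot.movel(J(2.9,o[1],100),max_speed=120)
# shut fingers, in front of rib above the ledge, look
bot.grip(0,40)
bot.dwell(.1);st()
import pickle
m=imaging.camera_model('wrist');im=imaging.capture('wrist');pickle.dump(m,open('w6.pkl','wb'));cv2.imwrite('pics/w6.png',im)
```

```text
True
t 22.54 jig [ 2.7 12.4 34. ] F [-0.1 -0.8  3.5] open 0.28
t 22.79 jig [ 2.6 12.4 34. ] F [-0.4 -1.3  4.6] open 0.282
t 23.1 jig [ 2.5 12.1 33.6] F [ 0.3 -0.2  0.2] open 0.478
t 24.37 jig [ 2.9 12.1 99.9] F [ 0.4  1.  -0.4] open -0.003
```

View pics/w6.png

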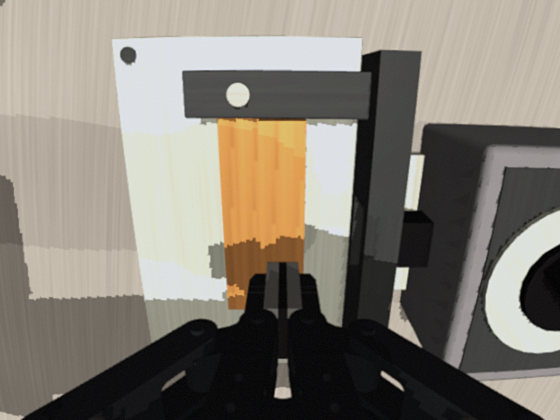

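The rail lies against the stop (its end meets the stop edge at (220–305,120)), with a fence gap of about 35 mm. Next is a push against the rib with shut fingers.

Run:
```python
from h import *
bot.movel(J(-34,10,100),max_speed=150)
print(bot.movel(J(-34,10,36),max_speed=80,threshold=5));st()
print(bot.movel(J(50,10,36),max_speed=35,threshold=8));o,f=st()
bot.dwell(.2);st()
```

```text
False
t 25.77 jig [-33.6  10.   36.3] F [0.  0.5 0.2] open 0.0
True
t 27.11 jig [ 9.6 10.5 35. ] F [-0.2  0.5  1.1] open 0.001
t 27.31 jig [ 9.  10.2 35. ] F [ 0.7 -0.5 -0.1] open -0.002
```

Run:
```python
from h import *
o,f=st()
print(bot.movel(J(o[0]-1,10,26),max_speed=15,threshold=4));o,f=st()
c=o.copy(); c[1]=10
for i in range(14):
    f=np.mean([R.from_euler('z',-JY).apply(bot.get_state()['contact_force']) for _ in range(1)],0)
    ex,ez=15+f[0],8-f[2]     # wanted reaction: -15 in x, +8 in z
    if abs(ex)<2 and abs(ez)<1.5: break
    c[0]+=np.clip(.12*ex,-1,1.2); c[2]-=np.clip(.08*ez,-.5,.5)
    bot.movel(J(*c),max_speed=10); bot.dwell(.1)
    print(c.round(2),end=' ');st()
```

```text
t 27.31 jig [ 9.  10.2 35. ] F [ 0.7 -0.5 -0.1] open -0.002
True
t 27.73 jig [ 8.4 10.  30. ] F [-0.9  0.2  4.8] open -0.001
[ 9.61 10.   29.79] t 28.15 jig [ 8.5 10.  30.1] F [-3.8  0.4  7.6] open 0.001
[10.81 10.   29.76] t 28.52 jig [ 8.6 10.  30. ] F [-6.2 -0.7 10.3] open -0.003
[11.87 10.   29.94] t 28.88 jig [10.  10.1 30. ] F [-4.9 -0.7  8.6] open -0.001
[13.07 10.   29.99] t 29.24 jig [10.1 10.1 30. ] F [-7.4  0.  11. ] open 0.001
[13.97 10.   30.23] t 29.59 jig [10.1 10.1 30. ] F [-9.2  0.3 12.5] open -0.004
[14.67 10.   30.59] t 29.94 jig [10.  10.1 30. ] F [-9.9 -0.9 10.4] open -0.002
[15.28 10.   30.78] t 30.29 jig [10.1 10.1 30. ] F [-10.8  -1.6  10.2] open -0.001
[15.79 10.   30.96] t 30.64 jig [10.1 10.1 30.1] F [-12.6  -0.8  10.1] open -0.003
[16.07 10.   31.13] t 30.99 jig [10.1 10.1 30.1] F [-12.7  -0.5   9.8] open -0.004
[16.36 10.   31.27] t 31.34 jig [10.1 10.  30.1] F [-11.6  -1.1   9.1] open -0.003
[16.76 10.   31.36] t 31.69 jig [10.1 10.1 30.1] F [-13.9  -1.1   9. ] open -0.001
```

Run:
```python
from h import *
bot.dwell(.3);st()
m=imaging.camera_model('wrist');im=imaging.capture('wrist');im2=imaging.capture('side');t=imaging.capture('top')
cv2.imwrite('pics/t7.png',t)
c=np.zeros((420,800,3),np.uint8);c[:,:500]=im[:,60:];c[:210,500:]=cv2.resize(im2[170:310,150:350],(300,210));c[210:,500:]=cv2.resize(t[130:270,170:370],(300,210))
cv2.imwrite('pics/c7.png',c)
import pickle;pickle.dump(m,open('w7.pkl','wb'))
```

```text
t 31.99 jig [10.1 10.1 30.1] F [-12.5  -1.7  10.4] open 0.0
```

View pics/c7.png

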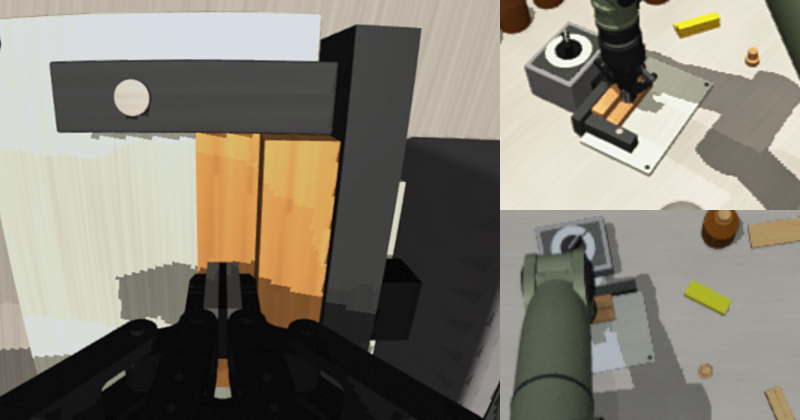

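Run:
```python
from h import *
import pickle
m=pickle.load(open('w7.pkl','rb'))
tj=lambda p:R.from_euler('z',-JY).apply(p-J(0,0,0)).round(1)
print('rib top end',tj(cast(m,[[323,138],[398,139]],52)),'stop top',tj(cast(m,[[322,132],[396,132]],42)))
print('rib/fence edge',tj(cast(m,[[398,145],[386,315]],52)),'step edge',tj(cast(m,[[322,145],[320,270]],52)))
```

```text
rib top end [[24.9 76.9 52. ]
 [49.5 76.8 52. ]] stop top [[25.4 77.5 42. ]
 [51.6 77.7 42. ]]
rib/fence edge [[49.7 74.8 52. ]
 [52.2  8.1 52. ]] step edge [[24.6 74.6 52. ]
 [25.5 28.2 52. ]]
```

The end gap is about 1 mm and the rail is along the fence. I'll add a little fence push for margin, then hand in.

Run:
```python
from h import *
bot.movel(J(17.9,10,31.6),max_speed=10);bot.dwell(.4)
F=[st()[1]]
for _ in range(3): bot.dwell(.1);F.append(st()[1])
f=np.mean(F,0);print(f)
if f[0]<-10 and f[2]>5: bot.sign_off();print('signed')
```

```text
t 32.81 jig [10.1 10.1 30.1] F [-15.7  -1.8  10.3] open 0.002
t 32.91 jig [10.1 10.1 30.1] F [-15.1  -1.4   9.9] open 0.004
t 33.01 jig [10.1 10.1 30.1] F [-15.2  -1.2  10.2] open 0.001
t 33.11 jig [10.1 10.1 30.1] F [-14.3  -1.1  10.9] open -0.003
[-15.09312184  -1.35105784  10.34167666]
the job is handed in; nothing more can be done
signed
```

I set the dial, placed the rail against the fence and stop, and handed the job in at about 33 s with the fingers still pushing. No verdict came back.

- **Dial:** I turned it clockwise to −0.63 rad. The mark measured −0.63 in one picture and −0.67 in a later one, so the error is at most about 0.04 rad against the 0.15 allowed. One reading of the dark bar's edges gave about −0.51, which would be 0.11 to 0.16 rad off. I relied on the pointer line and the gripper's own angle instead. I did not measure the dial again after placing the rail.
- **Rail:** It lies on the bed with its end about 1 mm from the stop and its tall face along the fence. Picture readings suggest it is 0.02 to 0.04 rad off my estimated jig angle. I put that down to the estimate, as a fence reading drifted the same way.
- **Push:** The final wrist force averaged about 15 N towards the fence and 10 N down, slightly more down than the 8 N asked. The fence force itself can't be measured. Allowing for friction on the bed I expect at least 7 N, against the 3 N required.
- **Bystanders:** No contact was noticed, and those visible in the last pictures looked undisturbed. I did not measure their positions.

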